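# Refit the stove's control knob and hold it pressed in

## Robot

A 6-joint arm with a two-finger parallel gripper is mounted at the origin on the work surface. World frame = base frame: x ahead of the robot, y to its left, z up, the work surface at z = 0. Lengths are in m, angles in rad, forces in N, time in s.
With the tool pointing down it reaches from about 0.3 to 0.875 m from the base axis. Payload 6.4 kg.
Tool frame: the origin (TCP) lies between the finger pads; the fingertips stand ctrl.tip_extent ahead of it and the grasp point (between the pads) is the TCP (ctrl.tip_extent is the distance from the TCP to the fingertips, in m); z points along the fingers, y is the line along which they close (so a half turn about z gives the same grasp; the last joint's range is limited). The gripper opens to 85 mm and grips with 20 to 120 N. Pads are 22 mm wide; open, the fingers measure 114 mm over their backs; the gripper's body (76 mm by 85 mm) begins 54 mm behind the grasp point. The pads swing forward as they close: fully open they stand 13 mm farther back than shut.
Start: joints at [-1.389, 0.181, 1.607, -0, 1.354, -0.206], TCP at [0.217, -0.532, 0.25] pointing down, gripper open.
Joint ranges: [-2.99, 2.99], [-0.89, 2.07], [0.3, 2.58], [-1.14, 4.28], [0, 2.63], [-3.12, 3.12]. Speed limits (rad/s): [2.57, 2.57, 3.01, 3.14, 3.14, 3.14].

## Interface

Orientations are given as a unit quaternion [w, x, y, z].
In Python, from bench import ctrl gives the robot as it stands.
- The arm moves only by the tool send_rows, never from a script. Its arguments are lists of equal length, an entry for each row: "dr": the turn, a rotation vector about the tool's x, y, z in units of 6 degrees (1.0 is 6 degrees), a list of three; "xyz": the shift along the tool's x, y, z in cm, a list of three; "jaw": the opening in per cent of the stroke, from 0 (shut) to 100 (fully open). In form: {"dr": [[wx, wy, wz], ...], "xyz": [[dx, dy, dz], ...], "jaw": [jaw, ...]}. A call has exactly 8 rows; each row is the pose to reach, as a shift and turn from the pose commanded when the call began, along the tool's axes at that moment; what a row does not reach only later rows make up. A row lasts 1/8 s, in which the tool goes at most 62.5 mm and 10.7 degrees, less where a joint would pass 70% of its speed; a pose out of reach is approached as far as the arm can. A call with a gripper value outside its range is refused whole. The fingers move at their own pace and stop on an object; the grip force is fixed at half the most. Time passes only in rows, so rows that repeat a pose let the fingers close, or fill a call up. It gives the time, the measured TCP pose, the force, the opening and the grip force at its end, in the units of the state.
- ctrl.get_obs(): the state, without advancing time (a new reading comes with each control period).
- ctrl.camera(name): name is "side" or "top"; returns the picture (384x512x3 uint8, red, green, blue); there is no depth.
- ctrl.calibration(name): a dict with "camera_matrix" (3x3 intrinsics, pixels), "D" ([k1, k2, p1, p2, k3] as OpenCV has them; the pictures are not rectified), "world_from_camera" (4x4, takes a point from camera to world coordinates). Camera axes: x right, y up, looking along -z (the intrinsics and any distortion apply to the point x, -y, -z); pixel columns grow to the right and rows downward; lengths in m; the calibration is good to about 2 mm. A picture is of the moment at which its call begins. calibration takes no time and is no camera call.
- ctrl.hand_in(): hands the job in; it is judged then, once.
The state is a dict: "time_s": time; "q": joint angles; "dq": joint speeds; "joint_efforts": joint torques, N m; "eef_pos": TCP position; "eef_rot": TCP orientation; "wrist_force": force on the tool from outside, world axes, zero at the start; "torque": the same for the moment, N m; "opening": opening from 0.0 (shut) to 1.0 (fully open); "grasp_force": force on a finger pad.
Only numpy, scipy, OpenCV 4.12 (cv2) and the standard library are available. Lean on these libraries where they do the work, as an engineer would, in place of code of your own. Each camera call takes 0.05 s, during which the arm holds its last target. There are 200 camera calls.

## Task

One control knob of the gas stove was taken off for cleaning and stands on the counter. Pick it up, turn it so that its D-shaped bore matches the flat of the bare valve stem, push it fully home on the stem, then press it on down against the valve's spring as far as it goes, as for lighting the burner, and finish while still holding it pressed. Leave everything else on the counter where it is.

Things in the scene. Friction and masses are not known exactly. Their poses are not given: they have to be found in the camera images.
- knob: Loose black cooker knob, upright. Parallel wing 44 long (x), 28 wide (y), 36 mm high; pointer nose at +x; skirt 3 mm thick, 40 mm across y, at its foot. About 70 g. Origin: centre of the underside, on the bore's axis; z up. Blind D bore below, 14 mm deep, radius 8.8 mm, its flat on the nose's (+x) side, 3.8 mm from the axis. Grip the 28 mm width above the skirt.
- knob_nose (a point): Tip of the loose knob's pointer nose (10 mm wide): 28 mm along the knob's +x from its axis, 18 mm above its underside. A bright line on the knob's top runs from its axis towards the nose. Axes as the knob's.
- stem_tip (a point): Centre (on the axis) of the top of the bare upright brass D-stem: 16 mm diameter, flat 3 mm from the axis on its +x side, top edge chamfered. Stands 22 mm above its bezel, 116 mm above the counter, unpressed. Does not turn. The knob fits only with its nose (+x) along this +x; seated, its underside is 14 mm below this point.
- stem (a joint): How far the stem is pressed down, m: 0 free, 0.007 at its stop. A spring returns it: about 4 N to start moving, about 8.5 N at the stop. At the stop a seated knob still clears the bezel by 1 mm.
- valve: Dark steel bezel of the bare valve on the stove, a fixed disc 90 mm across and 4 mm thick. Origin: centre of its underside, on the stove's top 90 mm above the counter. A raised rib (14 x 6 mm, 4 mm high) at its rim, on its +x side, marks the direction of the stem's flat.
- fitted: The stove's other valve, with a like bezel and a like knob already in place (fixed, does not turn; its top is 48 mm above the stove). Which valve is left and which right varies. Origin: centre of the bezel's underside.
- stove: Metal single-ring gas stove, fixed, 340 (x) x 300 (y) mm, 90 mm high; burner and pan support (to 124 mm high) on its far part; the two valves on its near strip, 125 mm on the robot's side of its centre and 65 mm to either side. Origin: centre of its underside.
- jar_lid: Bystander: flat aluminium jar lid, 62 mm across, 14 mm high. Origin: centre of its underside.
- mill: Bystander: dark wooden pepper mill, 52 mm across, 135 mm high. Origin: centre of its underside.
- sauce: Bystander: brown glass sauce bottle, 60 mm across, 180 mm high. Origin: centre of its underside.
- spoon: Bystander: spoon lying on the counter.
- bowl: Bystander: steel bowl, 160 mm across, 65 mm high. Origin: centre of its underside.
- phone: Bystander: black phone lying flat, 150 x 72 x 9 mm. Origin: centre of its underside.
- tub: Bystander: open white plastic tub, 190 x 150 x 60 mm. Origin: centre of its underside.
- ramekin: Bystander: white ceramic ramekin, 76 mm across, 45 mm high. Origin: centre of its underside.
Things that resemble listed ones, but are neither listed nor needed, are in the scene too. Of the things shaped like the knob, the black one is meant.

How it is judged:
By the outcome, as a careful person would: the job done as asked, in the order asked, and still so for the second after the job is handed in, while the arm keeps its last pose, push and grip.
It also fails if it takes over 45 s, if anything falls off the work surface, if the arm or the gripper's body presses on something with over 40 N, if the wrist force passes 120 N, or if a joint passes its speed limit or range.

## Working session

There is one attempt and no reset: what is moved stays moved. The work goes in short steps, Python scripts to look and compute and a tool call to move; the robot and the scene stay as the last step left them, time stands still between calls to the robot, and variables do not carry over. Pictures are saved under pics/ and viewed, at most 10 in all, crops included, and the job is handed in when it is done.

Besides the shell and the picture viewer there is one more tool, called after ">>>" by a JSON object that holds its "name" and its "arguments", one argument or row to a line. send_rows: Moves the arm, as the interface text tells. Its arguments: {"type":"object","properties":{"dr":{"type":"array","items":{"type":"array","items":{"type":"number"}}},"xyz":{"type":"array","items":{"type":"array","items":{"type":"number"}}},"jaw":{"type":"array","items":{"type":"number"}}},"required":["dr","xyz","jaw"]}

```bash
mkdir -p pics
cat > h.py <<'E'
import numpy as np, cv2
from bench import ctrl
def cal(n):
    c=ctrl.calibration(n); return np.array(c["camera_matrix"],float),np.array(c["D"],float),np.array(c["world_from_camera"],float)
def ray(n,uv):
    K,D,T=cal(n); p=cv2.undistortPoints(np.array([[uv]],float),K,D)[0,0]
    d=T[:3,:3]@np.array([p[0],-p[1],-1]); return T[:3,3],d
def atz(n,uv,z):
    o,d=ray(n,uv); return o+d*(z-o[2])/d[2]
def proj(n,P):
    K,D,T=cal(n); P=np.atleast_2d(P).astype(float)
    c=(P-T[:3,3])@T[:3,:3]; c=c*[1,-1,-1]
    return cv2.projectPoints(c,np.zeros(3),np.zeros(3),K,D)[0][:,0]
def snap(n,f,box=None,s=1):
    im=ctrl.camera(n)[:,:,::-1].copy()
    cv2.imwrite('raw_'+n+'.png',im)
    if box: im=im[box[1]:box[3],box[0]:box[2]]
    cv2.imwrite('pics/'+f,cv2.resize(im,None,fx=s,fy=s,interpolation=cv2.INTER_CUBIC)); return im
E
python3 - <<'E'
from h import *
a=snap('top','a.png');b=snap('side','b.png')
cv2.imwrite('pics/top0.png',cv2.resize(a,None,fx=1.5,fy=1.5));cv2.imwrite('pics/side0.png',cv2.resize(b,None,fx=1.5,fy=1.5))
for n in('top','side'):print(cal(n)[2].round(3))
o=ctrl.get_obs();print(o,ctrl.tip_extent)
E
```

```text
[[-2.500e-02  9.970e-01 -7.200e-02  4.130e-01]
 [-1.000e+00 -2.500e-02  1.000e-03  4.600e-02]
 [-1.000e-03  7.200e-02  9.970e-01  1.541e+00]
 [ 0.000e+00  0.000e+00  0.000e+00  1.000e+00]]
[[ 0.947  0.238 -0.215  0.295]
 [-0.32   0.739 -0.593 -0.675]
 [ 0.018  0.63   0.776  1.023]
 [ 0.     0.     0.     1.   ]]
{'time_s': 0.1, 'q': array([-1.38931452e+00,  1.81484207e-01,  1.60788583e+00,  9.00602752e-06,
        1.35382333e+00, -2.06314184e-01]), 'dq': array([ 1.26671321e-03, -2.15079092e-03, -1.99690391e-03,  9.38254163e-05,
       -7.93140702e-04, -6.46317455e-04]), 'joint_efforts': array([ 8.79625486e-05, -4.45873725e+01, -3.52237630e+01, -2.53725229e-04,
        4.14669776e-03,  8.44243544e-06]), 'eef_pos': array([ 0.21736135, -0.53183292,  0.24947513]), 'eef_rot': array([-8.00242941e-04,  9.81260478e-01,  1.92684284e-01,  1.43334722e-05]), 'wrist_force': array([-0.35137251, -0.34946226,  1.14165273]), 'torque': array([ 0.00989779, -0.03377232, -0.03260981]), 'grasp_force': 0.0, 'opening': 0.9997550715565334} 0.019
```

View pics/top0.png

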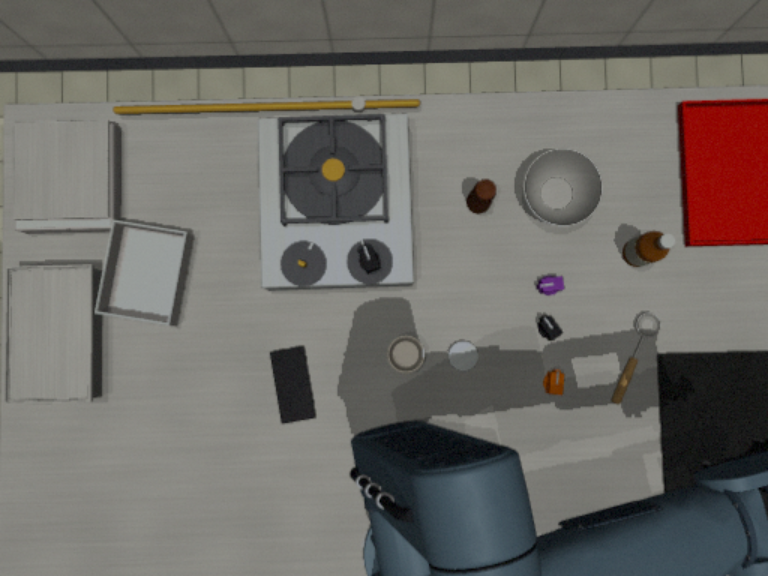

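View pics/side0.png

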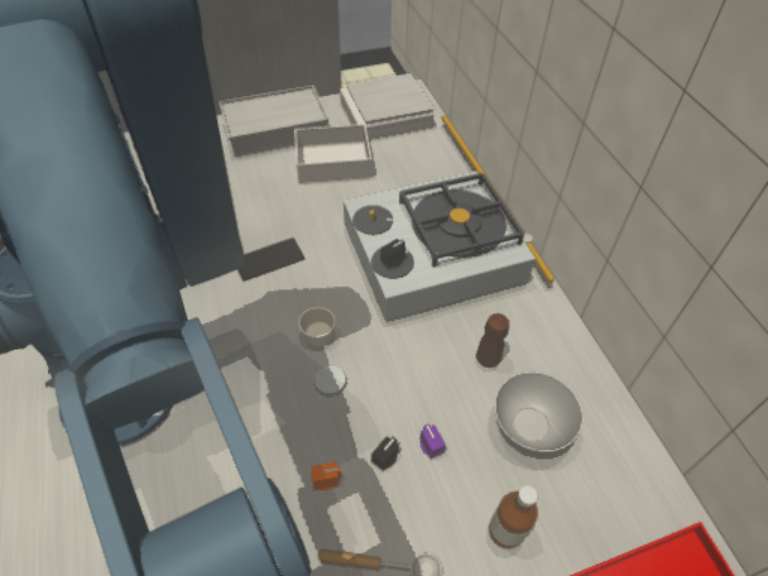

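Knob-like things in the top view (1.5x pixels): purple (550,285), black loose (549,326), orange (555,381), and the black fitted one on the stove (369,258). I choose the loose black one. The bare valve is the left one at (303,262). Next is one close crop of both, from both cameras.

Run:
```python
from h import *
a=cv2.imread('raw_top.png');b=cv2.imread('raw_side.png')
def cr(im,x,y,w=48,h=36): return cv2.resize(im[y-h//2:y+h//2,x-w//2:x+w//2],(400,300),interpolation=cv2.INTER_CUBIC)
m=np.vstack([np.hstack([cr(a,366,218),cr(a,202,175)]),np.hstack([cr(b,257,302),cr(b,249,146)])])
cv2.imwrite('pics/c.png',np.clip(m.astype(float)*1.5,0,255).astype(np.uint8))
```

```text
(no output)
```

View pics/c.png

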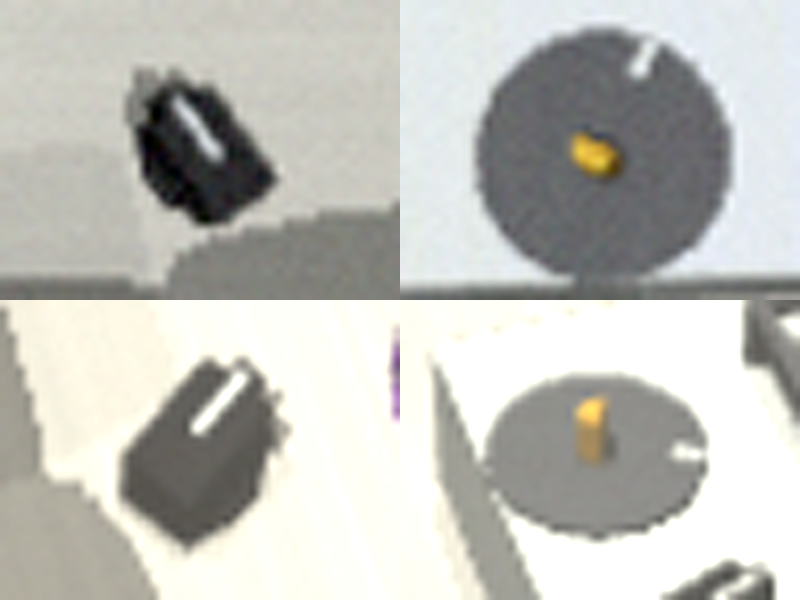

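The crop confirms it: the loose black knob's line runs to the upper left in the top view, from (368,218) to (363,211). The bare valve has its brass stem at (201,175) and its white rib at (207,163). Next I fit model outlines in both cameras.

```bash
cat >> h.py <<'E'
from scipy.optimize import minimize,least_squares
t=np.linspace(0,2*np.pi,40)
def knobpts(p,z0=0):
    x,y,a=p; P=[(sx*22,sy*14,z) for sx in(-1,1) for sy in(-1,1) for z in(3,36)]+[(28,s*5,z) for s in(-1,1) for z in(5,31)]
    P+=[(20*np.cos(q),20*np.sin(q),z) for q in t for z in(0,3)]
    P=np.array(P)/1000; c,s=np.cos(a),np.sin(a)
    return np.c_[x+c*P[:,0]-s*P[:,1],y+s*P[:,0]+c*P[:,1],P[:,2]+z0]
def mask(pts,box,S=8):
    m=np.zeros(((box[3]-box[1])*S,(box[2]-box[0])*S),np.uint8)
    q=(pts+.5-[box[0],box[1]])*S
    cv2.fillConvexPoly(m,cv2.convexHull(q.astype(np.float32)).round().astype(np.int32),1)
    return cv2.resize(m.astype(np.float32),None,fx=1/S,fy=1/S,interpolation=cv2.INTER_AREA)
E
python3 - <<'E'
from h import *
def w(c,o): return np.array(o)+(np.array(c)+.5)/8.333-.5
st=w((218,155),(342,200)),w((178,98),(342,200)); ss=w((198,130),(233,284)),w((242,75),(233,284))
for n,s in(('top',st),('side',ss)):
    A,B=[atz(n,u,.036) for u in s]; print(n,'line',A.round(4),B.round(4),np.degrees(np.arctan2(*(B-A)[1::-1])),np.linalg.norm(B-A))
ims={n:cv2.imread('raw_%s.png'%n).max(2).astype(float) for n in('top','side')}
boxes={'top':(348,200,385,236),'side':(240,284,275,318)}
A=atz('top',st[0],.036);B=atz('top',st[1],.036);a0=np.arctan2(*(B-A)[1::-1])
obs={}
for n,b in boxes.items():
    c=ims[n][b[1]:b[3],b[0]:b[2]]; lo,hi=np.percentile(c,3),np.percentile(c,85)
    lo2=lo; obs[n]=(np.clip((hi-c)/(hi-lo),0,1)>.55).astype(np.uint8)
    k=np.ones((3,3),np.uint8); obs[n]=cv2.morphologyEx(obs[n],cv2.MORPH_CLOSE,k).astype(float)
def cost(p,ns): return sum(np.abs(mask(proj(n,knobpts(p)),boxes[n])-obs[n]).sum()/obs[n].sum() for n in ns)
for ns in(['top'],['side'],['top','side']):
    r=min((minimize(cost,[A[0],A[1],a0+d],args=(ns,),method='Nelder-Mead',options=dict(initial_simplex=np.array([A[0],A[1],a0+d])+np.array([[0,0,0],[.006,0,0],[0,.006,0],[0,0,.2]]))) for d in(-.15,0,.15)),key=lambda r:r.fun)
    print(ns,r.x.round(4),np.degrees(r.x[2]),r.fun)
# bezel
rt=w((245,57),(178,157)); rs=w((290,152),(225,128))
for n,o,bb in(('top',rt,(180,158,228,192)),('side',rs,(225,128,273,164))):
    im=cv2.imread('raw_%s.png'%n); c=im[bb[1]:bb[3],bb[0]:bb[2]].max(2)
    _,m=cv2.threshold(c,0,255,cv2.THRESH_OTSU|cv2.THRESH_BINARY_INV)
    k=cv2.connectedComponentsWithStats(m); i=1+np.argmax(k[2][1:,4]); m=(k[1]==i).astype(np.uint8)
    h=cv2.convexHull(max(cv2.findContours(m,0,1)[0],key=cv2.contourArea))[:,0]+[bb[0],bb[1]]
    P=np.array([atz(n,u,.0935)[:2] for u in h])
    f=least_squares(lambda q:np.hypot(P[:,0]-q[0],P[:,1]-q[1])-q[2],[*P.mean(0),.045],loss='soft_l1',f_scale=.001).x
    R=atz(n,o,.098)[:2]; print(n,'bezel',f.round(4),'rib',R.round(4),np.degrees(np.arctan2(R[1]-f[1],R[0]-f[0])),np.hypot(*(R-f[:2])))
print('stem top', atz('top',w((190,152),(178,157)),.116),atz('side',w((193,109),(225,128)),.116))
E
```

```text
top line [ 0.4457 -0.2817  0.036 ] [ 0.4668 -0.268   0.036 ] 33.01007915521085 0.02515867842344605
side line [ 0.4455 -0.2823  0.036 ] [ 0.4648 -0.2692  0.036 ] 34.30238868376575 0.02334590118953376
['top'] [ 0.4463 -0.2799  0.5945] 34.0608481127579 0.10088832487309644
['side'] [ 0.4449 -0.2825  0.5756] 32.98192354300609 0.08386479591836735
['top', 'side'] [ 0.4459 -0.2809  0.5932] 33.98593100391885 0.22083916053731137
top bezel [0.5554 0.2063 0.0686] rib [0.6164 0.1967] -8.943680533548244 0.061684705491621895
side bezel [0.5666 0.2081 0.0579] rib [0.6158 0.1943] -15.69125789505208 0.05115320253470331
stem top [0.58109912 0.21449973 0.116     ] [0.58084749 0.21158804 0.116     ]
```

Run:
```python
from h import *
def w(c,o): return np.array(o)+(np.array(c)+.5)/8.333-.5
C={}
for n,o,bb,seed in(('top',w((245,57),(178,157)),(183,158,222,191),(203,182)),('side',w((290,152),(225,128)),(231,133,266,160),(245,153))):
    im=cv2.imread('raw_%s.png'%n).max(2).astype(int); s=im[seed[1],seed[0]]
    m=((np.abs(im-s)<30)).astype(np.uint8); z=np.zeros_like(m); z[bb[1]:bb[3],bb[0]:bb[2]]=m[bb[1]:bb[3],bb[0]:bb[2]]
    k=cv2.connectedComponents(z)[1]; z=(k==k[seed[1],seed[0]]).astype(np.uint8)
    h=cv2.convexHull(max(cv2.findContours(z,0,1)[0],key=cv2.contourArea))[:,0]
    P=np.array([atz(n,u,.093)[:2] for u in h])
    f=least_squares(lambda q:np.hypot(P[:,0]-q[0],P[:,1]-q[1])-q[2],[*P.mean(0),.045],loss='soft_l1',f_scale=.001).x
    R=atz(n,o,.098)[:2]; print(n,s,z.sum(),'bezel',f.round(4),'rib',R.round(4),np.degrees(np.arctan2(R[1]-f[1],R[0]-f[0])),np.hypot(*(R-f[:2])))
```

```text
top 68 677 bezel [0.5818 0.2128 0.0437] rib [0.6164 0.1967] -24.854871873292193 0.03814348349986734
side 98 477 bezel [0.5672 0.2083 0.0558] rib [0.6158 0.1943] -16.03325609271229 0.05059823083790206
```

```bash
cat >> h.py <<'E'
from scipy.spatial.transform import Rotation as Ro
def go(p,yaw):
    o=ctrl.get_obs(); q=o['eef_rot']; R=Ro.from_quat([q[1],q[2],q[3],q[0]])
    T=Ro.from_euler('z',yaw,degrees=True)*Ro.from_euler('x',180,degrees=True)
    d=R.inv().apply(np.array(p)-o['eef_pos'])*100; r=np.degrees((R.inv()*T).as_rotvec())/6
    print('xyz',d.round(3),'dr',r.round(3),'pos',o['eef_pos'].round(4),'t',o['time_s'],'F',o['wrist_force'].round(1),'op',o['opening'],o['grasp_force'])
E
python3 -c "
from h import *
go([.4456,-.2813,.11],33.7)"
```

```text
xyz [ 30.598 -14.54   13.981] dr [-0.015 -0.005 -1.914] pos [ 0.2174 -0.5318  0.2495] t 0.1 F [-0.4 -0.3  1.1] op 0.9997550715565334 0.0
```

>>> {"name": "send_rows", "arguments": {
  "dr": [
    [0,0,-0.3],
    [0,0,-0.6],
    [0,0,-1],
    [0,0,-1.3],
    [0,0,-1.6],
    [0,0,-1.91],
    [0,0,-1.91],
    [0,0,-1.91]
  ],
  "xyz": [
    [4,-1.9,1],
    [9,-4.3,3],
    [14,-6.6,5],
    [19,-9,7.5],
    [24,-11.4,10],
    [28,-13.3,12],
    [30.6,-14.54,13.98],
    [30.6,-14.54,13.98]
  ],
  "jaw": [90,80,70,65,65,65,65,65]
}}

```text
time_s: 1.1
eef_pos: [0.4455, -0.2793, 0.1085]
eef_rot: [-0.002, 0.957, 0.291, -0.001]
wrist_force: [0.2, -0.0, 0.0]
opening: 0.649
grasp_force: 0.0
```

```bash
python3 -c "
from h import *
go([.4456,-.2813,.026],33.7)
a=snap('top','x1.png',(340,195,396,237),7);b=snap('side','x2.png',(217,270,297,330),7)
cv2.imwrite('pics/d.png',np.hstack([cv2.resize(a,(400,300)),cv2.resize(b,(400,300))]))
for n in('top','side'):
  print(n,proj(n,[[.4456,-.2813,.036],[.4456,-.2813,.091]]))
"
```

```text
xyz [-0.099  0.213  8.245] dr [-0.043  0.007  0.028] pos [ 0.4455 -0.2793  0.1085] t 1.1 F [ 0.2 -0.   0. ] op 0.649200847201355 0.0
top [[367.60302202 218.1845904 ]
 [371.68874044 217.68179078]]
side [[256.23959593 298.79234485]
 [256.61666307 289.984249  ]]
```

View pics/d.png

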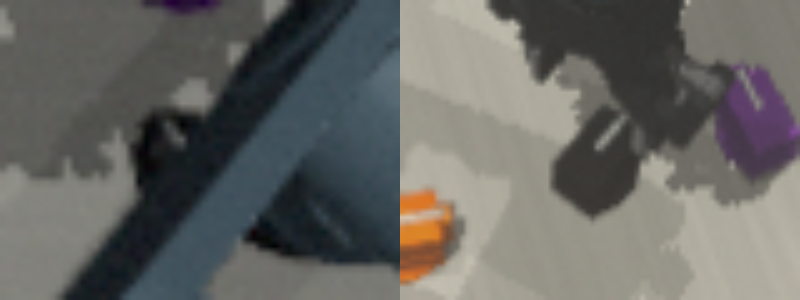

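The open gripper hangs above the black knob, which shows at (595,160) in the side half of the picture. The purple knob is off to one side, so the fingers have room. I descend and close.

>>> {"name": "send_rows", "arguments": {
  "dr": [
    [0,0,0],
    [0,0,0],
    [0,0,0],
    [0,0,0],
    [0,0,0],
    [0,0,0],
    [0,0,0],
    [0,0,0]
  ],
  "xyz": [
    [0,0,2],
    [0,0,4],
    [0,0,6],
    [0,0,7.5],
    [0,0,8.35],
    [0,0,8.35],
    [0,0,8.35],
    [0,0,8.35]
  ],
  "jaw": [65,65,65,65,65,65,65,65]
}}

```text
time_s: 2.2
eef_pos: [0.4462, -0.2824, 0.0277]
eef_rot: [0.001, 0.957, 0.29, 0.0]
wrist_force: [-0.7, 0.2, 0.2]
opening: 0.651
grasp_force: 0.0
```

```bash
python3 -c "
from h import *
go([.4456,-.2813,.026],33.7)"
```

```text
xyz [ 0.01  -0.12   0.166] dr [ 0.012 -0.002 -0.002] pos [ 0.4462 -0.2824  0.0277] t 2.2 F [-0.7  0.2  0.2] op 0.6509189788279502 0.0
```

>>> {"name": "send_rows", "arguments": {
  "dr": [
    [0,0,0],
    [0,0,0],
    [0,0,0],
    [0,0,0],
    [0,0,0],
    [0,0,0],
    [0,0,0],
    [0,0,0]
  ],
  "xyz": [
    [0,-0.1,0.1],
    [0,-0.1,0.1],
    [0,-0.1,0.1],
    [0,-0.1,0.1],
    [0,-0.1,0.1],
    [0,-0.1,0.1],
    [0,-0.1,0.1],
    [0,-0.1,0.1]
  ],
  "jaw": [60,50,40,35,30,25,20,15]
}}

```text
time_s: 3.2
eef_pos: [0.4454, -0.2813, 0.0262]
eef_rot: [0.0, 0.957, 0.29, 0.0]
wrist_force: [0.3, 0.1, 3.8]
opening: 0.32
grasp_force: 59.6
```

>>> {"name": "send_rows", "arguments": {
  "dr": [
    [0,0,0],
    [0,0,0],
    [0,0,0],
    [0,0,0],
    [0,0,0],
    [0,0,0],
    [0,0,0],
    [0,0,0]
  ],
  "xyz": [
    [0,0,0],
    [0,0,0],
    [0,0,0],
    [0,0,-1],
    [0,0,-4],
    [0,0,-8],
    [0,0,-12],
    [0,0,-14]
  ],
  "jaw": [5,0,0,0,0,0,0,0]
}}

```text
time_s: 4.2
eef_pos: [0.4456, -0.2816, 0.1685]
eef_rot: [0.001, 0.957, 0.29, 0.001]
wrist_force: [0.0, -0.3, -0.5]
opening: 0.318
grasp_force: 59.2
```

```bash
python3 -c "
from h import *
go([.5813,.2125,.18],-25.5)"
```

```text
xyz [ 38.691 -33.585  -1.217] dr [ 0.02  -0.017  9.864] pos [ 0.4456 -0.2816  0.1685] t 4.2 F [ 0.  -0.3 -0.5] op 0.31811013738871025 59.226310537196696
```

>>> {"name": "send_rows", "arguments": {
  "dr": [
    [0,0,0.6],
    [0,0,1.5],
    [0,0,2.5],
    [0,0,3.5],
    [0,0,4.5],
    [0,0,5.5],
    [0,0,6.5],
    [0,0,7.5]
  ],
  "xyz": [
    [2,-1.7,-2],
    [5,-4.3,-3.2],
    [8.5,-7.4,-3.2],
    [12.5,-10.9,-3.2],
    [16.5,-14.3,-3.2],
    [20.5,-17.8,-3.2],
    [24.5,-21.3,-3.2],
    [28.5,-24.7,-3.2]
  ],
  "jaw": [0,0,0,0,0,0,0,0]
}}

```text
time_s: 5.2
eef_pos: [0.5451, 0.0842, 0.198]
eef_rot: [0.0, 0.995, -0.1, -0.0]
wrist_force: [-0.2, -0.6, -0.1]
opening: 0.317
grasp_force: 59.1
```

```bash
python3 -c "
from h import *
go([.5813,.2125,.17],-25.5)"
```

```text
xyz [  0.992 -13.292   2.797] dr [0.003 0.006 2.332] pos [0.5451 0.0842 0.198 ] t 5.2 F [-0.2 -0.6 -0.1] op 0.31740883844587137 59.06778157688677
```

>>> {"name": "send_rows", "arguments": {
  "dr": [
    [0,0,0.5],
    [0,0,1],
    [0,0,1.6],
    [0,0,2.1],
    [0,0,2.33],
    [0,0,2.33],
    [0,0,2.33],
    [0,0,2.33]
  ],
  "xyz": [
    [0.3,-4,0],
    [0.6,-8,0],
    [0.85,-11,1],
    [0.99,-13,2],
    [0.99,-13.3,2.8],
    [0.99,-13.3,2.8],
    [0.99,-13.3,2.8],
    [0.99,-13.3,2.8]
  ],
  "jaw": [0,0,0,0,0,0,0,0]
}}

```text
time_s: 6.2
eef_pos: [0.5815, 0.2102, 0.1707]
eef_rot: [-0.0, 0.976, -0.219, 0.0]
wrist_force: [-0.2, 0.3, -0.7]
opening: 0.316
grasp_force: 59.1
```

```bash
python3 -c "
from h import *
go([.5813,.2125,.17],-25.5)
a=snap('top','x3.png',(172,140,236,188));b=snap('side','x4.png',(217,110,281,158))
cv2.imwrite('pics/e.png',np.hstack([cv2.resize(a,(400,300),interpolation=2),cv2.resize(b,(400,300),interpolation=2)]))
for n in('top','side'):
  print(n,proj(n,[[.5813,.2125,.116],[.5813,.2125,.144],[.5813,.2125,.18]]))
"
```

```text
xyz [-0.121 -0.2    0.066] dr [-0.004 -0.007  0.027] pos [0.5815 0.2102 0.1707] t 6.2 F [-0.2  0.3 -0.7] op 0.31554769148563094 59.1278330096975
top [[201.05111799 174.71483902]
 [199.88214368 173.58673499]
 [198.30905363 172.06866324]]
side [[247.76696423 140.42588684]
 [247.7740871  134.18450946]
 [247.78400969 125.84617715]]
```

View pics/e.png

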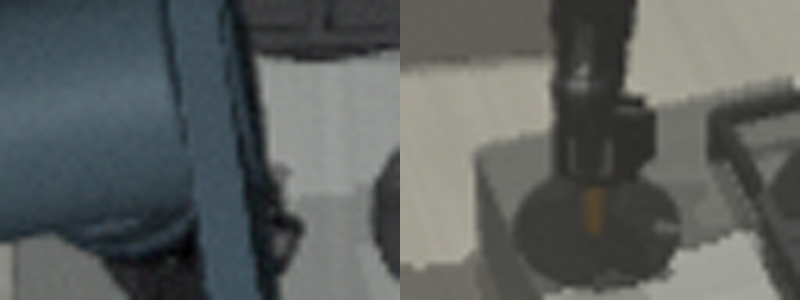

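Side view: the held knob hangs straight above the brass stem, whose top is at (595,190). The top view is blocked by the arm. I correct the shift and descend to just above the stem.

>>> {"name": "send_rows", "arguments": {
  "dr": [
    [0,0,0],
    [0,0,0],
    [0,0,0],
    [0,0,0],
    [0,0,0],
    [0,0,0],
    [0,0,0],
    [0,0,0]
  ],
  "xyz": [
    [-0.05,-0.1,0.5],
    [-0.1,-0.2,1.2],
    [-0.1,-0.2,2],
    [-0.1,-0.2,2.5],
    [-0.1,-0.2,2.5],
    [-0.1,-0.2,2.5],
    [-0.1,-0.2,2.5],
    [-0.1,-0.2,2.5]
  ],
  "jaw": [0,0,0,0,0,0,0,0]
}}

```text
time_s: 7.3
eef_pos: [0.5813, 0.2131, 0.1453]
eef_rot: [-0.0, 0.976, -0.219, 0.0]
wrist_force: [0.0, 0.4, -0.7]
opening: 0.314
grasp_force: 59.1
```

```bash
python3 -c "
from h import *
go([.5813,.2126,.145],-25.5)
b=snap('side','x5.png',(228,112,268,142))
cv2.imwrite('pics/f.png',np.clip(2.*cv2.resize(b,(800,600),interpolation=2),0,255))
for z in(.116,.119,.155): print(z,(proj('side',[[.5813,.2126,z]])-[228,112]+.5)*20)
print((proj('side',knobpts([.5813,.2126,np.radians(-25.5)],.119)[:12])-[228,112]+.5)*20)
"
```

```text
xyz [0.02  0.05  0.028] dr [-0.003 -0.004  0.033] pos [0.5813 0.2131 0.1453] t 7.3 F [ 0.   0.4 -0.7] op 0.3142270355915663 59.12897262722254
0.116 [[405.15279004 578.11137459]]
0.119 [[405.16725124 564.93418185]]
0.155 [[405.34959678 403.09170866]]
[[259.8082454  598.30518422]
 [257.04581112 449.72706657]
 [284.39608002 480.29386388]
 [282.17072693 331.49369929]
 [527.9329708  624.32066825]
 [530.57831123 475.92013347]
 [548.88047157 505.69522251]
 [551.90683739 357.05684198]
 [571.43199112 580.53510907]
 [574.18836274 463.78024749]
 [578.74227297 538.13480138]
 [581.59965447 421.31129362]][ WARN:0@1.018] global loadsave.cpp:1063 imwrite_ Unsupported depth image for selected encoder is fallbacked to CV_8U.
```

View pics/f.png

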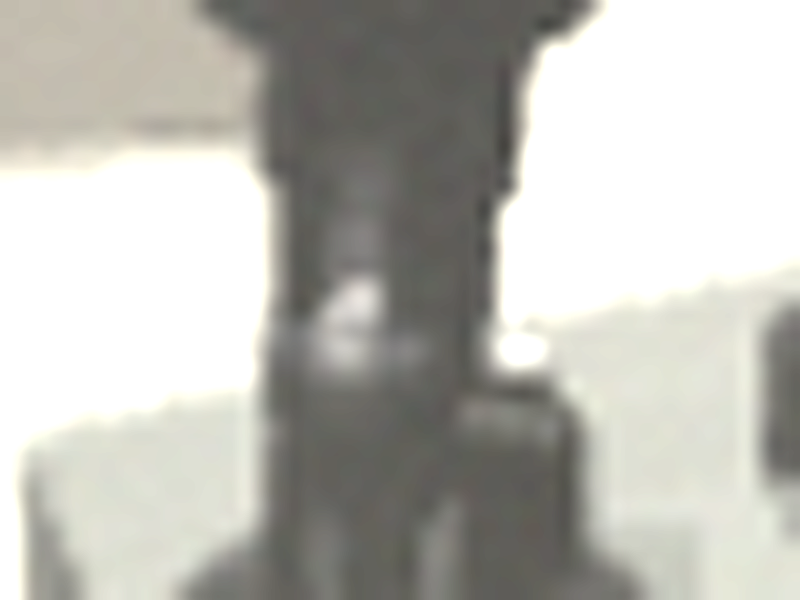

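The held knob's nose (edge at 578) and back (265) match the model projection to within about 1 mm. Now a gentle probe downward.

>>> {"name": "send_rows", "arguments": {
  "dr": [
    [0,0,0],
    [0,0,0],
    [0,0,0],
    [0,0,0],
    [0,0,0],
    [0,0,0],
    [0,0,0],
    [0,0,0]
  ],
  "xyz": [
    [0,0.03,0.1],
    [0,0.05,0.2],
    [0,0.05,0.3],
    [0,0.05,0.4],
    [0,0.05,0.5],
    [0,0.05,0.6],
    [0,0.05,0.7],
    [0,0.05,0.7]
  ],
  "jaw": [0,0,0,0,0,0,0,0]
}}

```text
time_s: 8.35
eef_pos: [0.5811, 0.2129, 0.138]
eef_rot: [-0.0, 0.976, -0.219, 0.0]
wrist_force: [0.8, 2.3, -0.5]
opening: 0.318
grasp_force: 59.2
```

```bash
python3 -c "
from h import *
go([.5813,.2126,.130],-25.5);print(ctrl.get_obs()['torque'])"
```

```text
xyz [0.029 0.02  0.803] dr [-0.005 -0.003  0.033] pos [0.5811 0.2129 0.138 ] t 8.35 F [ 0.8  2.3 -0.5] op 0.31826030215599166 59.185136309824884
[ 0.27960944 -0.21038853  0.00332751]
```

Underside is already about 4 mm below the stem tip with no vertical force, so it is entering the bore. I continue down.

>>> {"name": "send_rows", "arguments": {
  "dr": [
    [0,0,0],
    [0,0,0],
    [0,0,0],
    [0,0,0],
    [0,0,0],
    [0,0,0],
    [0,0,0],
    [0,0,0]
  ],
  "xyz": [
    [0,-0.03,0.1],
    [0,-0.05,0.2],
    [0,-0.05,0.3],
    [0,-0.05,0.4],
    [0,-0.05,0.5],
    [0,-0.05,0.6],
    [0,-0.05,0.7],
    [0,-0.05,0.7]
  ],
  "jaw": [0,0,0,0,0,0,0,0]
}}

```text
time_s: 9.35
eef_pos: [0.5811, 0.2131, 0.1308]
eef_rot: [0.0, 0.976, -0.219, -0.0]
wrist_force: [1.4, 0.7, -1.1]
opening: 0.316
grasp_force: 59.2
```

```bash
python3 -c "
from h import *
go([.5813,.2126,.128],-25.5);print(ctrl.get_obs()['torque'])"
```

```text
xyz [0.039 0.041 0.283] dr [0.    0.001 0.033] pos [0.5811 0.2131 0.1308] t 9.35 F [ 1.4  0.7 -1.1] op 0.3159983636761406 59.158036317676306
[ 0.19674724 -0.18162655 -0.00123095]
```

>>> {"name": "send_rows", "arguments": {
  "dr": [
    [0,0,0],
    [0,0,0],
    [0,0,0],
    [0,0,0],
    [0,0,0],
    [0,0,0],
    [0,0,0],
    [0,0,0]
  ],
  "xyz": [
    [0,0,0.1],
    [0,0,0.15],
    [0,0,0.2],
    [0,0,0.25],
    [0,0,0.3],
    [0,0,0.35],
    [0,0,0.4],
    [0,0,0.4]
  ],
  "jaw": [0,0,0,0,0,0,0,0]
}}

```text
time_s: 10.35
eef_pos: [0.5812, 0.2131, 0.1272]
eef_rot: [-0.0, 0.976, -0.219, 0.0]
wrist_force: [-0.6, -0.1, 2.4]
opening: 0.325
grasp_force: 59.5
```

>>> {"name": "send_rows", "arguments": {
  "dr": [
    [0,0,0],
    [0,0,0],
    [0,0,0],
    [0,0,0],
    [0,0,0],
    [0,0,0],
    [0,0,0],
    [0,0,0]
  ],
  "xyz": [
    [0,0,0.05],
    [0,0,0.1],
    [0,0,0.15],
    [0,0,0.2],
    [0,0,0.2],
    [0,0,0.2],
    [0,0,0.2],
    [0,0,0.2]
  ],
  "jaw": [0,0,0,0,0,0,0,0]
}}

```text
time_s: 11.35
eef_pos: [0.5812, 0.2131, 0.125]
eef_rot: [-0.0, 0.976, -0.219, 0.0]
wrist_force: [-1.4, 1.3, 4.8]
opening: 0.318
grasp_force: 59.7
```

>>> {"name": "send_rows", "arguments": {
  "dr": [
    [0,0,0],
    [0,0,0],
    [0,0,0],
    [0,0,0],
    [0,0,0],
    [0,0,0],
    [0,0,0],
    [0,0,0]
  ],
  "xyz": [
    [0,0,0.05],
    [0,0,0.1],
    [0,0,0.15],
    [0,0,0.2],
    [0,0,0.25],
    [0,0,0.3],
    [0,0,0.3],
    [0,0,0.3]
  ],
  "jaw": [0,0,0,0,0,0,0,0]
}}

```text
time_s: 12.35
eef_pos: [0.5812, 0.2131, 0.1222]
eef_rot: [-0.0, 0.976, -0.219, 0.0]
wrist_force: [-1.7, 0.1, 6.8]
opening: 0.32
grasp_force: 59.9
```

>>> {"name": "send_rows", "arguments": {
  "dr": [
    [0,0,0],
    [0,0,0],
    [0,0,0],
    [0,0,0],
    [0,0,0],
    [0,0,0],
    [0,0,0],
    [0,0,0]
  ],
  "xyz": [
    [0,0,0.05],
    [0,0,0.1],
    [0,0,0.1],
    [0,0,0.1],
    [0,0,0.1],
    [0,0,0.1],
    [0,0,0.1],
    [0,0,0.1]
  ],
  "jaw": [0,0,0,0,0,0,0,0]
}}

```text
time_s: 13.35
eef_pos: [0.5812, 0.2131, 0.1213]
eef_rot: [-0.0, 0.976, -0.219, 0.0]
wrist_force: [-1.6, 0.2, 7.3]
opening: 0.316
grasp_force: 59.9
```

Force follows the spring curve at about 0.65 N/mm. I go on to the stop.

>>> {"name": "send_rows", "arguments": {
  "dr": [
    [0,0,0],
    [0,0,0],
    [0,0,0],
    [0,0,0],
    [0,0,0],
    [0,0,0],
    [0,0,0],
    [0,0,0]
  ],
  "xyz": [
    [0,0,0.05],
    [0,0,0.1],
    [0,0,0.15],
    [0,0,0.2],
    [0,0,0.2],
    [0,0,0.2],
    [0,0,0.2],
    [0,0,0.2]
  ],
  "jaw": [0,0,0,0,0,0,0,0]
}}

```text
time_s: 14.35
eef_pos: [0.5815, 0.2132, 0.121]
eef_rot: [-0.0, 0.976, -0.219, 0.0]
wrist_force: [-6.2, -0.6, 17.3]
opening: 0.315
grasp_force: 61.5
```

```bash
python3 -c "
from h import *
b=snap('side','x6.png',(217,105,281,153))
cv2.imwrite('pics/g.png',cv2.resize(cv2.convertScaleAbs(b,alpha=1.8),(640,480),interpolation=2))
go([.5813,.2126,.121],-25.5)"
```

```text
xyz [0.01  0.059 0.004] dr [-0.002 -0.008  0.035] pos [0.5815 0.2132 0.121 ] t 14.4 F [-7.  -1.4 17. ] op 0.3191477579154716 61.46160636453267
```

View pics/g.png

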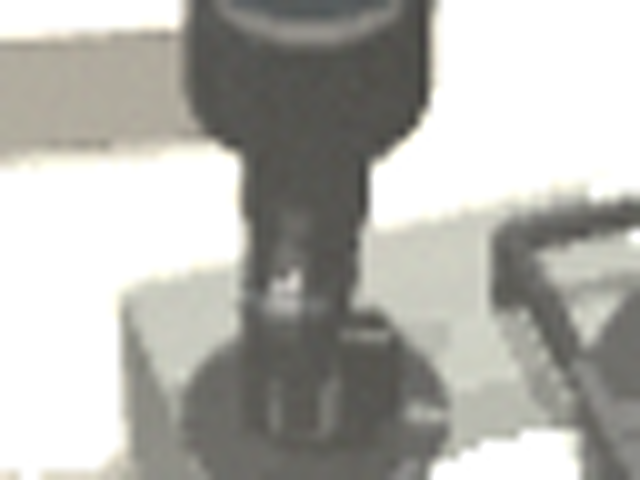

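The knob sits down at the bezel at (320,420), with its nose towards the rib at (425,412), held and pressed at 17 N. I hand in.

```bash
python3 -c "
from bench import ctrl
print(ctrl.hand_in())"
```

```text
the job is handed in; nothing more can be done
None
```

I handed the job in with the black knob fully on the bare valve's stem, nose towards the rib, pressed to the stop and still gripped (about 17 N down at 14.4 s); no verdict was returned.

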